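Sieve the marbles out of the draughts

ROBOT

A 6-joint arm with a two-finger parallel gripper is mounted at the origin on the work surface. World frame = base frame: x ahead of the robot, y to its left, z up, the work surface at z = 0. Lengths are in mm, angles in degrees, forces in N, time in s.
With the tool pointing down it reaches from about 350 to 850 mm from the base axis. Payload 8.1 kg.
Tool frame: the origin (TCP) lies midway between the tips of the shut fingers; the grasp point (between the pads) lies 19 mm behind it; z points along the fingers, y is the line along which they close (so a half turn about z gives the same grasp; the last joint's range is limited). The gripper opens to 85 mm and grips with 20 to 120 N. Pads are 22 mm wide; open, the fingers measure 114 mm over their backs; the gripper's body (76 mm by 85 mm) begins 54 mm behind the grasp point. The pads swing forward as they close: fully open they stand 13 mm farther back than shut.
Start: joints at [64.95, 7.471, 85.268, -0, 87.261, -4.893], TCP at [206.732, 563.265, 231.292] pointing down, gripper open.
Joint ranges: [-169.43, 169.43], [-51.17, 129.36], [1.28, 143.12], [-76.62, 256.62], [0, 156.53], [-152.29, 152.29]. Speed limits (degrees/s): [136.94, 136.94, 159.86, 180, 180, 180].

INTERFACE

Orientations are given as [roll, pitch, yaw] about the fixed x, y, z axes, in that order (R = Rz(yaw) Ry(pitch) Rx(roll)).
In Python, from bench import r gives the robot as it stands.
- The arm moves only by the tool steer_hand, called after ">>>" as name(argument=value, ...) on one line, values as JSON. Schema: {"type":"object","properties":{"moves":{"type":"array","items":{"type":"object","properties":{"drx":{"type":"number"},"dry":{"type":"number"},"drz":{"type":"number"},"tx":{"type":"number"},"ty":{"type":"number"},"tz":{"type":"number"},"aperture":{"type":"number"}},"additionalProperties":false,"required":["aperture"]},"minItems":1,"maxItems":8},"grip_force":{"type":"number"},"only":{"type":"string"},"quiet":{"type":"boolean"},"lines":{"type":"string"}},"required":["moves"],"additionalProperties":false}. moves is a list of rows, 1 to 8 of them, each an object with the fields drx, dry, drz (a rotation vector in parts of the range, where 1.0 means 180 degrees), tx, ty, tz (the shift in a scale on which 1.0 is 0.6 m), aperture (the finger opening in mm); a field left out counts as zero (the opening has to be given); each row is the pose to reach, as a shift and turn from the pose commanded when the call began, along the tool's axes at that moment; what a row does not reach only later rows make up. A row lasts 1/8 s, in which the tool goes at most 62.5 mm and 10.7 degrees, less where a joint would pass 70% of its speed; a pose out of reach is approached as far as the arm can. The fingers move at their own pace and stop on an object; grip_force is the grip in N (left out, the last holds). Time passes only in rows, so rows that do not move let the fingers close. The tool returns the time, the measured TCP pose, the force, the opening and the grip force at its end. only (a regular expression) keeps the lines of the reply that match it, lines (a string "A,B") keeps lines A to B, and quiet returns only ok. Input that does not fit is refused with a message, and nothing moves.
- r.sense(): the state, without advancing time (a new reading comes with each control period).
- r.snapshot(name): name is "scene" or "top" or "wrist"; returns a dict with "pixels" (384x512x3 uint8, blue, green, red), "fx", "fy", "cx", "cy" (pixels), "pose" (4x4, takes a point from camera to world coordinates). Camera axes: x right, y up, looking along -z (the intrinsics and any distortion apply to the point x, -y, -z); pixel columns grow to the right and rows downward; lengths in mm; the calibration is good to about 2 mm. The wrist camera is an equidistant fisheye: a pixel r from the principal point sees the ray r / f radians off the axis. A picture is of the moment at which its call begins. There is no depth.
- r.hand_in(): hands the job in; it is judged then, once.
The state is a dict: "time": time; "joint_pos": joint angles; "qd": joint speeds; "joint_efforts": joint torques, N m; "tool_pos": TCP position; "tcp_rot": TCP orientation; "ft_force": force on the tool from outside, world axes, zero at the start; "wrist_torque": the same for the moment, N m; "finger_gap": finger opening in mm; "grip_force": force on a finger pad.
Only numpy, scipy, OpenCV 4.12 (cv2) and the standard library are available. Lean on these libraries where they do the work, as an engineer would, in place of code of your own. Each camera call takes 0.05 s, during which the arm holds its last target. There are 200 camera calls.

TASK

Two glass marbles and a draughts piece got mixed in the wooden hand sieve on the coffee table. Using the sieve, not picking up the pieces with the fingers, tilt it over the round white bowl so that the marbles drop through the grid into the bowl while the draughts piece stays in the sieve. Then tip the draughts piece out over the sieve's open front end into the rectangular wooden box, and stand the empty sieve upright on the table again.

Things in the scene. Friction and masses are not known exactly. Their poses are not given: they have to be found in the camera images.
- sieve: pale plywood hand sieve on the table, 190 x 111 mm, 0.32 kg. Origin: centre of its underside; x from the open front (-95 mm, no lip, towards the robot at first) to the back wall (+95); z up. Walls 38 mm high, 96 mm apart inside. Floor in front of x = 10: rod grid, 28 mm square openings, top at z = 18; behind it solid, sloping 8 degrees down to the back, so things stay while the sieve is level.
- sieve_handle (a point): centre of the sieve's handle, at x = 10, y = 0, z = 85 mm in the sieve's frame (same axes): a flat-sided plywood bar bridging the tray along y between two side posts, 16 mm thick (x), 116 mm long, 24 mm high (z = 73 to 97), with 50 mm free beneath; grip it from above across its 16 mm.
- marble_a: green glass marble, 20 mm diameter, 11 g; origin: its centre. Starts against the back wall of the sieve, in its -y corner, beside the draughts piece. Tilt the sieve front end down by 18 to 25 degrees and it rolls onto the grid and drops through one of the openings nearest the solid floor.
- marble_b: green glass marble, 20 mm diameter, 11 g; origin: its centre. Starts against the back wall of the sieve, in its +y corner, beside the draughts piece. Tilt the sieve front end down by 18 to 25 degrees and it rolls onto the grid and drops through one of the openings nearest the solid floor.
- piece: draughts piece, a brown wooden disc of 44 mm diameter and 14 mm thickness, 22 g, lying flat in the middle of the sieve's solid floor; origin: its centre. Too big for the grid. It stays there up to 25 degrees of tilt (front end down); at 40 to 45 degrees it slides off the open front within about 1.5 s.
- bowl: round white ceramic bowl, 210 mm across its rim, 65 mm high, wall 5 mm, 0.6 kg, standing loose on the table. Origin: centre of its underside.
- box: open rectangular box of pale wood, 220 mm (its x) by 180 mm (its y), 50 mm high, walls and floor 6 mm thick, 0.5 kg, standing loose on the table. Origin: centre of its underside.

How it is judged:
By the outcome, as a careful person would: the job done as asked, in the order asked, and still so for the second after the job is handed in, with the robot touching nothing.
It also fails if it takes over 72 s, if anything falls off the work surface, if the arm or the gripper's body presses on something with over 40 N, if the wrist force passes 120 N, or if a joint passes its speed limit or range.

## Working session

There is one attempt and no reset: what is moved stays moved. The work goes in short steps, Python scripts to look and compute and a tool call to move; the robot and the scene stay as the last step left them, time stands still between calls to the robot, and variables do not carry over. Pictures are saved under pics/ and viewed, at most 13 in all, crops included, and the job is handed in when it is done.

```bash
ls; mkdir -p pics; python3 - <<'E'
from bench import r
import cv2,numpy as np
a=r.snapshot("scene");b=r.snapshot("top")
for n,s in(("scene",a),("top",b)):
    print(n,s["fx"],s["fy"],s["cx"],s["cy"],np.round(s["pose"],3).tolist(),[k for k in s])
    cv2.imwrite(f"pics/{n}0.png",s["pixels"])
print(r.sense())
E
```

```text
bench.py
pics
scene 396.5384858587183 396.5384858587183 258.6636374527616 191.834185295999 [[-0.564, -0.504, 0.654, 1275.645], [0.826, -0.331, 0.457, 498.168], [-0.014, 0.798, 0.603, 725.456], [0.0, 0.0, 0.0, 1.0]] ['pixels', 'fx', 'fy', 'cx', 'cy', 'pose']
top 477.2696124888362 477.2696124888362 245.5029242769761 196.16453088327432 [[-0.024, 0.996, -0.09, 471.466], [-1.0, -0.026, -0.013, 11.873], [-0.016, 0.09, 0.996, 1118.579], [0.0, 0.0, 0.0, 1.0]] ['pixels', 'fx', 'fy', 'cx', 'cy', 'pose']
{'time': 0.1, 'joint_pos': array([ 6.49480911e+01,  7.51251956e+00,  8.53236782e+01, -2.66195552e-03,
        8.72614754e+01, -4.89331949e+00]), 'qd': array([-0.07761744, -0.11306712, -0.06544779,  0.05963182, -0.05173238,
       -0.05988923]), 'joint_efforts': array([ 7.09485048e-04, -5.70954323e+01, -5.01944232e+01, -2.44492203e-04,
        8.16216983e-03, -1.17648005e-04]), 'tool_pos': array([206.55621066, 562.79016302, 230.32508737]), 'tcp_rot': array([-1.79902456e+02, -5.68258557e-03,  1.59841535e+02]), 'ft_force': array([-0.15843445, -0.73958264,  0.77557201]), 'wrist_torque': array([ 0.03078776, -0.0467803 , -0.0360098 ]), 'grip_force': 0.0, 'finger_gap': 85.25692918211578}
```

View pics/top0.png

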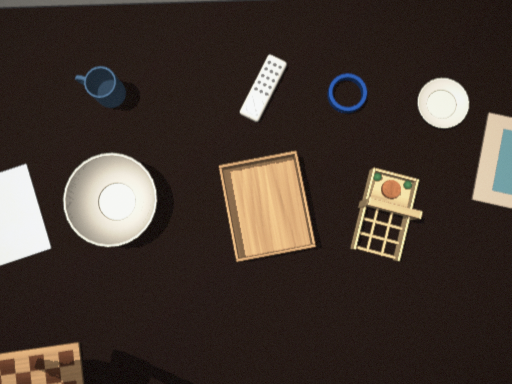

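View pics/scene0.png

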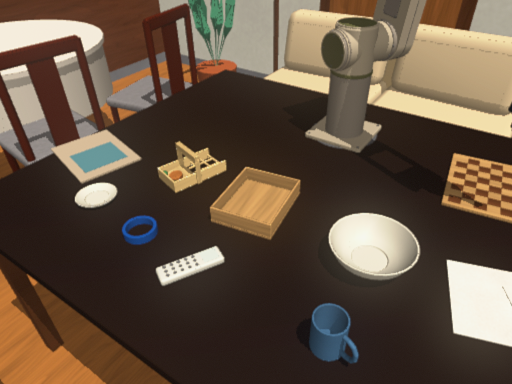

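The top view shows the bowl rim centred at (110,200), the box at (267,206), and the sieve at (385,215). The sieve's back (marbles at 378,176 and 408,185; piece at 391,189) faces up/+x, and its handle runs from (360,204) to (421,214).

```bash
cat > h.py <<'E'
from bench import r
import cv2,numpy as np
from scipy.spatial.transform import Rotation as Ro
def pt(s,u,v,z):
    d=s["pose"][:3,:3]@np.array([(u-s["cx"])/s["fx"],-(v-s["cy"])/s["fy"],-1]);o=s["pose"][:3,3]
    return o+d*(z-o[2])/d[2]
def proj(s,P):
    q=s["pose"][:3,:3].T@(np.asarray(P,float)-s["pose"][:3,3])
    return np.array([s["cx"]+s["fx"]*q[0]/-q[2],s["cy"]-s["fy"]*q[1]/-q[2]])
def blob(img,box):
    x0,y0,x1,y1=box;m=np.zeros(img.shape[:2],np.uint8)
    m[y0:y1,x0:x1]=(img[y0:y1,x0:x1].max(2)>75)*255
    c=max(cv2.findContours(m,0,cv2.CHAIN_APPROX_NONE)[0],key=cv2.contourArea)
    return c
E
python3 - <<'E'
from h import *
s=r.snapshot("top");im=s["pixels"]
c=blob(im,(55,145,170,255));e=cv2.fitEllipse(c);print("bowl",e,pt(s,*e[0],65))
w=np.array([pt(s,*p[0],65)[:2] for p in c],np.float32);print(cv2.minEnclosingCircle(w))
c=blob(im,(210,140,325,270));w=np.array([pt(s,*p[0],50)[:2] for p in c],np.float32);print("box",cv2.minAreaRect(w))
c=blob(im,(345,160,428,268));w=np.array([pt(s,*p[0],38)[:2] for p in c],np.float32);print("sieve",cv2.minAreaRect(w),cv2.approxPolyDP(c,3,True)[:,0].tolist())
hsv=cv2.cvtColor(im,cv2.COLOR_BGR2HSV)
for nm,lo,hi in(("green",(40,80,20),(95,255,255)),("brown",(3,120,60),(14,255,255))):
    m=cv2.inRange(hsv,lo,hi);m[:,:350]=0;m[:,428:]=0
    n,_,st,ce=cv2.connectedComponentsWithStats(m)
    for i in range(1,n):
        if st[i,4]>15: print(nm,st[i,4],ce[i],pt(s,*ce[i],26))
cv2.imwrite("pics/crop.png",cv2.resize(im[155:275,335:435],None,fx=5,fy=5,interpolation=2))
E
```

```text
bowl ((109.55602264404297, 199.38815307617188), (92.52059936523438, 95.17179870605469), 39.055606842041016) [567.61188784 328.57166419  65.        ]
((568.5714721679688, 328.95086669921875), 106.3707275390625)
box ((546.8680419921875, -19.819229125976562), (222.51075744628906, 182.46096801757812), 9.294004440307617)
sieve ((520.281982421875, -296.07635498046875), (144.1615753173828, 193.46710205078125), 73.5594253540039) [[373, 167], [359, 201], [350, 248], [399, 261], [409, 220], [420, 219], [421, 210], [412, 207], [419, 180]]
green 46 [376.93478261 176.34782609] [ 608.45701623 -276.56753801   26.        ]
green 51 [407.45098039 184.39215686] [ 588.05219437 -345.27630817   26.        ]
brown 281 [390.77935943 188.89679715] [ 578.67273126 -306.7218495    26.        ]
```

View pics/crop.png

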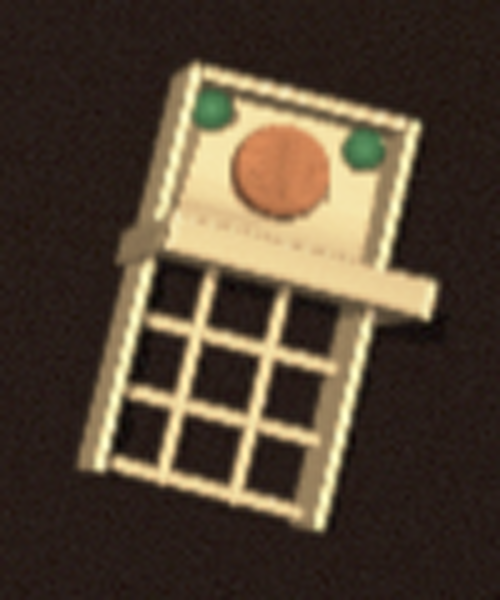

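```bash
python3 - <<'E'
from h import *
s=r.snapshot("top")
f=lambda u,v,z:pt(s,335+u/5-.4,155+v/5-.4,z)[:2]
c=np.array([f(95,466,38),f(327,530,38),f(420,122,38),f(195,63,38)]);print(c,c.mean(0))
L=np.linalg.norm;print(L(c[0]-c[1]),L(c[1]-c[2]),L(c[2]-c[3]),L(c[3]-c[0]))
ax=c[2]+c[3]-c[0]-c[1];print("yaw",np.degrees(np.arctan2(ax[1],ax[0])))
b=np.array([f(170,222,97),f(163,258,97),f(440,280,97),f(432,318,97)]);print("handle",b.mean(0),b)
ax/=L(ax);print("handle from sieve",c.mean(0)+10*ax)
m=(pt(s,376.93,176.35,18)+pt(s,407.45,184.39,18))[:2]/2;print("marbmid",m, "->handle",m-ax*(95-7.5-10-10))
print("piece",pt(s,390.8,188.9,25))
# wrist view check
E
```

```text
[[ 446.90794614 -213.35469275]
 [ 415.99126293 -315.40891347]
 [ 598.40676988 -367.17532465]
 [ 628.12103444 -266.87169019]] [ 522.35675335 -290.70265527]
106.63444691269818 189.61850780121716 104.61241132649997 188.95039663099277
yaw -16.147609795574247
handle [ 529.49453236 -292.37945349] [[ 551.22219062 -237.67461601]
 [ 535.87273239 -233.96234654]
 [ 523.48800726 -351.09919994]
 [ 507.39519916 -346.78165147]]
handle from sieve [ 531.96223723 -293.48378441]
marbmid [ 599.18311287 -313.27884236] ->handle [ 534.34609665 -294.50622061]
piece [ 578.76225017 -307.06016468   25.        ]
```

The crop shows the sieve with its open front at the bottom. The handle top face spans crop (163–440, 222–318), which puts its centre at about (531,-293) with yaw about -16.3°.

```bash
cat >> h.py <<'E'
def delta(x,y,z,yaw,tilt=0,back=0):
    """tool-axis shift & rotvec from measured pose to: TCP (x,y,z), sieve yaw, front-down tilt"""
    s=r.sense();R=Ro.from_euler("xyz",s["tcp_rot"],degrees=True)
    T=Ro.from_euler("z",yaw+90,degrees=True)*Ro.from_euler("x",180-tilt,degrees=True)
    print("t",round(s["time"],2),"rot",np.round((R.inv()*T).as_rotvec(degrees=True),2),"d",np.round(R.inv().apply(np.array([x,y,z])-s["tool_pos"]),1),"gap",round(s["finger_gap"],1))
E
python3 -c "
from h import *
delta(531,-293,190,-16.3)"
```

```text
t 0.2 rot [-6.000e-02  4.000e-02  8.614e+01] d [-599.5 -691.7   41.3] gap 85.6
```

The rows are not in the units I measure in: shifts go in shares of 0.6 m and turns go in shares of 180 degrees. I convert before sending: -352 mm / 600 = -0.5867, -306 mm / 600 = -0.51, 76 degrees / 180 = 0.4222.

>>> steer_hand(moves=[{"drz": 0.0333, "tx": -0.0417, "ty": -0.0483, "aperture": 85}, {"drz": 0.0889, "tx": -0.1083, "ty": -0.125, "aperture": 85}, {"drz": 0.1444, "tx": -0.175, "ty": -0.2017, "tz": 0.0083, "aperture": 85}, {"drz": 0.2, "tx": -0.2417, "ty": -0.2783, "tz": 0.0167, "aperture": 85}, {"drz": 0.2556, "tx": -0.3083, "ty": -0.355, "tz": 0.025, "aperture": 85}, {"drz": 0.3111, "tx": -0.375, "ty": -0.4333, "tz": 0.0333, "aperture": 85}, {"drz": 0.3667, "tx": -0.4417, "ty": -0.51, "tz": 0.0417, "aperture": 85}, {"drz": 0.4222, "tx": -0.5083, "ty": -0.5867, "tz": 0.05, "aperture": 85}], grip_force=80)

```text
time: 1.2
tool_pos: [372.1, 125.9, 201.3]
tcp_rot: [179.9, -0.0, 83.5]
ft_force: [0.8, 0.4, 0.8]
finger_gap: 84.7
grip_force: 0.0
```

```bash
python3 -c "
from h import *
delta(531,-293,190,-16.3)"
```

```text
t 1.2 rot [ 0.06 -0.02  9.83] d [-398.3  205.1   11.4] gap 84.7
```

Converted, -398 mm / 600 = -0.6633, -375 mm / 600 = -0.625, 9.8 degrees / 180 = 0.0544.

>>> steer_hand(moves=[{"drz": 0.0167, "tx": -0.0833, "ty": 0.0433, "tz": 0.0033, "aperture": 85}, {"drz": 0.0278, "tx": -0.175, "ty": 0.09, "tz": 0.0067, "aperture": 85}, {"drz": 0.0444, "tx": -0.2667, "ty": 0.1367, "tz": 0.01, "aperture": 85}, {"drz": 0.0544, "tx": -0.3583, "ty": 0.1833, "tz": 0.0133, "aperture": 85}, {"drz": 0.0544, "tx": -0.45, "ty": 0.2317, "tz": 0.0183, "aperture": 85}, {"drz": 0.0544, "tx": -0.5417, "ty": 0.2783, "tz": 0.0183, "aperture": 85}, {"drz": 0.0544, "tx": -0.625, "ty": 0.3217, "tz": 0.0183, "aperture": 85}, {"drz": 0.0544, "tx": -0.6633, "ty": 0.3417, "tz": 0.0183, "aperture": 85}])

```text
time: 2.2
tool_pos: [533.0, -292.9, 189.6]
tcp_rot: [-180.0, 0.0, 73.9]
ft_force: [-0.1, 1.3, 1.5]
finger_gap: 84.9
grip_force: 0.0
```

>>> steer_hand(moves=[{"aperture": 85}])

```text
time: 2.33
tool_pos: [532.7, -291.7, 189.6]
tcp_rot: [-179.9, -0.0, 73.9]
ft_force: [-0.8, 0.8, 1.1]
finger_gap: 85.0
grip_force: 0.0
```

```bash
python3 - <<'E'
from h import *
delta(531,-293,66,-16.3)
s=r.snapshot("wrist");cv2.imwrite("pics/w1.png",s["pixels"]);print(s["fx"],s["fy"],s["cx"],s["cy"],np.round(s["pose"],3).tolist())
E
```

```text
t 2.33 rot [-0.05 -0.01  0.22] d [ -1.8  -1.2 123.6] gap 85.0
297.3186396354542 297.3186396354542 255.02727529858544 195.00656083940146 [[0.961, 0.264, 0.082, 553.582], [-0.276, 0.918, 0.285, -219.35], [-0.0, -0.296, 0.955, 332.295], [0.0, 0.0, 0.0, 1.0]]
```

View pics/w1.png

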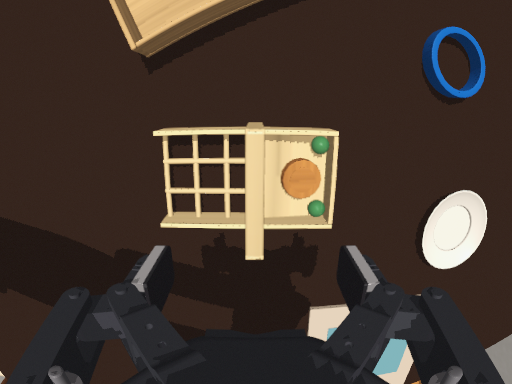

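The wrist view shows the handle bar as a vertical strip, columns 246–264 and rows 123–259. The marbles are at (320,145) and (316,208), the piece at (301,179).

```bash
cat >> h.py <<'E'
def fpt(s,u,v,z):
    a=np.array([u-s["cx"],v-s["cy"]])/s["fx"];t=np.linalg.norm(a)
    d=s["pose"][:3,:3]@np.array([a[0]/t*np.sin(t),-a[1]/t*np.sin(t),-np.cos(t)]);o=s["pose"][:3,3]
    return o+d*(z-o[2])/d[2]
E
python3 - <<'E'
from h import *
s=r.snapshot("wrist")
for v in (124,130,259):print(v,fpt(s,246,v,97)[:2],fpt(s,264,v,97)[:2])
# tilt-free edges scan
g=s["pixels"].astype(int).max(2)
for v in (235,240,245,250,255):
    c=np.where(g[v,225:290]>90)[0]+225;print(v,c.min(),c.max(),(fpt(s,c.min(),v,97)+fpt(s,c.max(),v,97))[:2]/2)
E
```

```text
124 [ 542.5074262  -229.98389883] [ 556.10772134 -233.87998346]
130 [ 541.17159505 -234.56980717] [ 554.81261219 -238.47744881]
259 [ 508.73737659 -344.02089076] [ 524.36787047 -348.49547542]
235 246 264 [ 523.1794753  -323.12904457]
240 246 264 [ 521.84308239 -327.79337486]
245 246 263 [ 520.06028203 -332.41126709]
250 246 263 [ 518.67534757 -337.23258307]
255 246 263 [ 517.26554442 -342.1401484 ]
```

Converted, 123 mm / 600 = 0.205, 122 mm / 600 = 0.2033.

>>> steer_hand(moves=[{"tz": 0.0333, "aperture": 85}, {"tz": 0.075, "aperture": 85}, {"tz": 0.1167, "aperture": 85}, {"tz": 0.1583, "aperture": 85}, {"tz": 0.1883, "aperture": 85}, {"tz": 0.2033, "aperture": 85}, {"tz": 0.205, "aperture": 85}, {"tz": 0.205, "aperture": 40}])

```text
time: 3.42
tool_pos: [533.5, -290.3, 68.3]
tcp_rot: [179.9, 0.0, 74.0]
ft_force: [0.1, -0.8, -0.1]
finger_gap: 69.5
grip_force: 0.0
```

>>> steer_hand(moves=[{"aperture": 10}, {"aperture": 5}, {"aperture": 5}, {"aperture": 5}, {"aperture": 5}, {"aperture": 5}], grip_force=80)

```text
time: 4.18
tool_pos: [533.2, -290.2, 67.9]
tcp_rot: [180.0, 0.0, 74.0]
ft_force: [-1.0, -0.7, 5.2]
finger_gap: 15.1
grip_force: 79.1
```

Converted, -120 mm / 600 = -0.2, -114 mm / 600 = -0.19, 5 degrees / 180 = 0.0278.

>>> steer_hand(moves=[{"tz": -0.0083, "aperture": 5}, {"drx": 0.0056, "tz": -0.0283, "aperture": 5}, {"drx": 0.0111, "tz": -0.0583, "aperture": 5}, {"drx": 0.0167, "tz": -0.095, "aperture": 5}, {"drx": 0.0222, "tz": -0.1333, "aperture": 5}, {"drx": 0.0278, "tz": -0.1667, "aperture": 5}, {"drx": 0.0278, "tz": -0.19, "aperture": 5}, {"drx": 0.0278, "tz": -0.2, "aperture": 5}])

```text
time: 5.18
tool_pos: [533.0, -290.0, 187.7]
tcp_rot: [-175.0, 0.0, 74.0]
ft_force: [-0.9, -0.7, -3.0]
finger_gap: 14.9
grip_force: 78.1
```

```bash
python3 - <<'E'
from h import *
s=r.snapshot("scene");cv2.imwrite("pics/s2.png",s["pixels"][100:260,100:320])
s=r.snapshot("wrist");cv2.imwrite("pics/w2.png",s["pixels"])
delta(531,0,188,5,-5)
E
```

```text
t 5.28 rot [  0.03  -1.82 -20.88] d [278.3 -81.3   6.5] gap 14.8
```

View pics/w2.png

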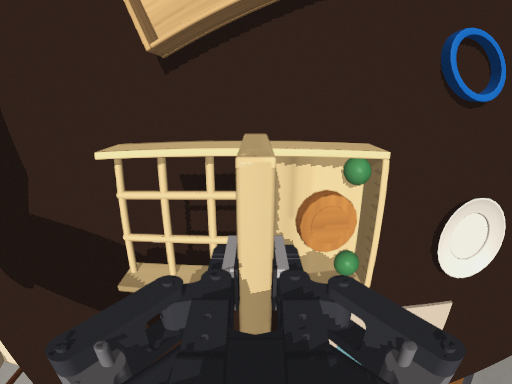

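The wrist view shows the sieve held square. Both marbles, at (357,170) and (346,263), are still at the back beside the piece at (328,220).

Converted, 232 mm / 600 = 0.3867, 195 mm / 600 = 0.325, -14 degrees / 180 = -0.0778.

>>> steer_hand(moves=[{"drz": -0.0056, "tx": 0.0083, "ty": -0.0022, "aperture": 5}, {"dry": -0.0006, "drz": -0.0111, "tx": 0.0317, "ty": -0.0083, "aperture": 5}, {"dry": -0.0017, "drz": -0.0222, "tx": 0.07, "ty": -0.02, "tz": 0.0017, "aperture": 5}, {"dry": -0.0028, "drz": -0.0333, "tx": 0.125, "ty": -0.035, "tz": 0.0017, "aperture": 5}, {"dry": -0.0039, "drz": -0.0444, "tx": 0.1917, "ty": -0.055, "tz": 0.0033, "aperture": 5}, {"dry": -0.005, "drz": -0.0556, "tx": 0.2583, "ty": -0.075, "tz": 0.005, "aperture": 5}, {"dry": -0.0061, "drz": -0.0667, "tx": 0.325, "ty": -0.0933, "tz": 0.0067, "aperture": 5}, {"dry": -0.0067, "drz": -0.0778, "tx": 0.3867, "ty": -0.1117, "tz": 0.0083, "aperture": 5}])

```text
time: 6.28
tool_pos: [531.3, -45.3, 188.1]
tcp_rot: [-175.0, -0.1, 88.3]
ft_force: [0.8, -0.1, -2.3]
finger_gap: 15.1
grip_force: 78.2
```

```bash
python3 -c "
from h import *
delta(568,329,188,30,-5)"
```

```text
t 6.28 rot [ 2.000e-02 -2.810e+00 -3.155e+01] d [375.2  25.6  -1.8] gap 15.1
```

Converted, 235 mm / 600 = 0.3917, 210 mm / 600 = 0.35, -22 degrees / 180 = -0.1222.

>>> steer_hand(moves=[{"dry": -0.0011, "drz": -0.0167, "tx": 0.05, "ty": 0.0033, "aperture": 5}, {"dry": -0.0028, "drz": -0.0333, "tx": 0.1, "ty": 0.0067, "aperture": 5}, {"dry": -0.0044, "drz": -0.05, "tx": 0.15, "ty": 0.01, "aperture": 5}, {"dry": -0.0056, "drz": -0.0667, "tx": 0.2, "ty": 0.0133, "aperture": 5}, {"dry": -0.0072, "drz": -0.0833, "tx": 0.25, "ty": 0.0167, "aperture": 5}, {"dry": -0.0089, "drz": -0.1, "tx": 0.3, "ty": 0.02, "tz": -0.0017, "aperture": 5}, {"dry": -0.01, "drz": -0.1111, "tx": 0.35, "ty": 0.0233, "tz": -0.0017, "aperture": 5}, {"dry": -0.0106, "drz": -0.1222, "tx": 0.3917, "ty": 0.0267, "tz": -0.0017, "aperture": 5}])

```text
time: 7.28
tool_pos: [554.6, 188.6, 187.8]
tcp_rot: [-175.0, -0.1, 110.4]
ft_force: [0.1, -0.3, -3.0]
finger_gap: 14.6
grip_force: 78.2
```

```bash
python3 -c "
from h import *
delta(568,329,188,30,-5)"
```

```text
t 7.28 rot [ 0.01 -0.91 -9.54] d [126.9  61.3  -5.4] gap 14.6
```

Converted, 127 mm / 600 = 0.2117, 125 mm / 600 = 0.2083, -9.5 degrees / 180 = -0.0528.

>>> steer_hand(moves=[{"dry": -0.0006, "drz": -0.0111, "tx": 0.0333, "ty": 0.0167, "tz": -0.0017, "aperture": 5}, {"dry": -0.0017, "drz": -0.0222, "tx": 0.0667, "ty": 0.0317, "tz": -0.0033, "aperture": 5}, {"dry": -0.0028, "drz": -0.0333, "tx": 0.1, "ty": 0.0483, "tz": -0.005, "aperture": 5}, {"dry": -0.0039, "drz": -0.0444, "tx": 0.1333, "ty": 0.065, "tz": -0.0067, "aperture": 5}, {"dry": -0.005, "drz": -0.0528, "tx": 0.1667, "ty": 0.08, "tz": -0.0083, "aperture": 5}, {"dry": -0.005, "drz": -0.0528, "tx": 0.1933, "ty": 0.0933, "tz": -0.0083, "aperture": 5}, {"dry": -0.005, "drz": -0.0528, "tx": 0.2083, "ty": 0.1, "tz": -0.0083, "aperture": 5}, {"dry": -0.005, "drz": -0.0528, "tx": 0.2117, "ty": 0.1017, "tz": -0.0083, "aperture": 5}])

```text
time: 8.28
tool_pos: [569.5, 326.6, 187.4]
tcp_rot: [-175.0, 0.0, 119.7]
ft_force: [0.2, -1.2, -4.3]
finger_gap: 14.9
grip_force: 78.2
```

```bash
python3 - <<'E'
from h import *
delta(568,329,183,30,0)
s=r.snapshot("top");hsv=cv2.cvtColor(s["pixels"],cv2.COLOR_BGR2HSV)
cv2.imwrite("pics/t3.png",cv2.resize(s["pixels"][110:290,20:240],None,fx=3,fy=3))
E
```

```text
t 8.28 rot [-5.01  0.02 -0.27] d [2.8 0.3 4.3] gap 14.9
```

View pics/t3.png

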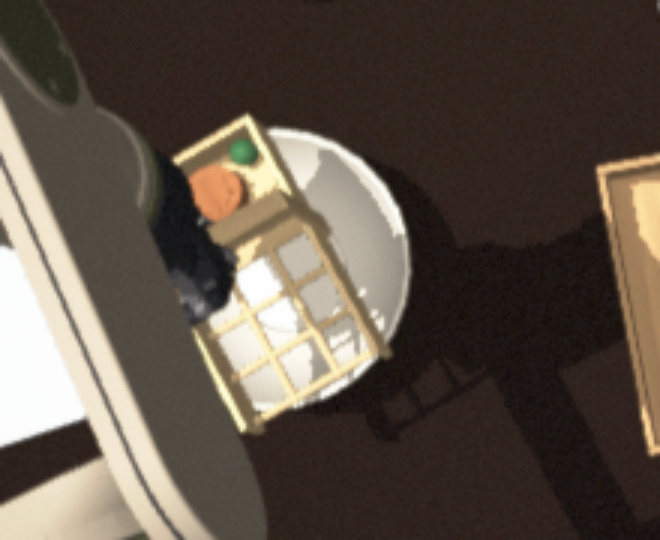

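The sieve is over the bowl with the visible marble at (244,152) and the piece at (215,193) in the crop. I'll tilt slowly now.

Converted, 4 mm / 600 = 0.0067, 3 mm / 600 = 0.005, -26.5 degrees / 180 = -0.1472.

>>> steer_hand(moves=[{"drx": -0.0222, "tx": 0.0017, "tz": 0.0017, "aperture": 5}, {"drx": -0.0444, "tx": 0.0033, "tz": 0.0033, "aperture": 5}, {"drx": -0.0667, "tx": 0.005, "tz": 0.005, "aperture": 5}, {"drx": -0.0833, "tx": 0.005, "tz": 0.0067, "aperture": 5}, {"drx": -0.1, "tx": 0.005, "tz": 0.0067, "aperture": 5}, {"drx": -0.1167, "tx": 0.005, "tz": 0.0067, "aperture": 5}, {"drx": -0.1333, "tx": 0.005, "tz": 0.0067, "aperture": 5}, {"drx": -0.1472, "tx": 0.005, "tz": 0.0067, "aperture": 5}])

```text
time: 9.32
tool_pos: [567.6, 327.5, 183.6]
tcp_rot: [158.4, 0.0, 119.7]
ft_force: [-0.6, -0.1, -2.7]
finger_gap: 14.6
grip_force: 78.6
```

>>> steer_hand(moves=[{"aperture": 5}, {"aperture": 5}, {"aperture": 5}, {"aperture": 5}, {"aperture": 5}, {"aperture": 5}, {"aperture": 5}, {"aperture": 5}])

```text
time: 10.32
tool_pos: [567.7, 328.7, 183.7]
tcp_rot: [158.5, 0.0, 119.7]
ft_force: [-0.1, 0.3, -2.5]
finger_gap: 15.0
grip_force: 79.1
```

```bash
python3 - <<'E'
from h import *
a=r.snapshot("top")["pixels"][110:290,20:240];b=r.snapshot("wrist")["pixels"]
cv2.imwrite("pics/t4.png",np.hstack([cv2.resize(a,(469,384)),b[:,90:420]]))
E
```

```text
(no output)
```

View pics/t4.png

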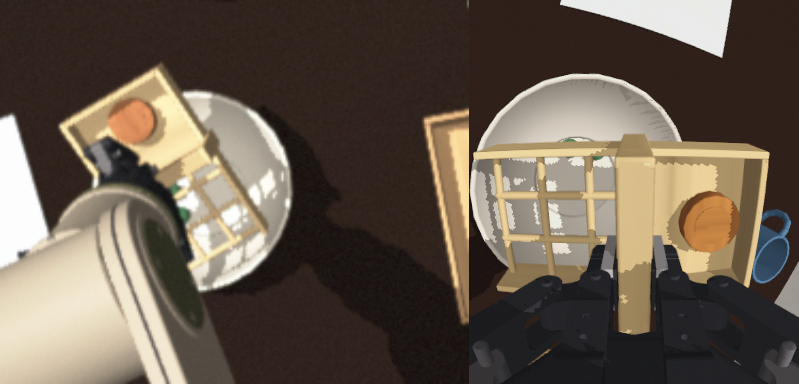

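Through the grid I see green spots inside the bowl (wrist half around (545–600,150–213)). The piece is still on the solid floor at (709,222), with the corners empty. I'll level, move off, and count the marbles.

Converted, -30 mm / 600 = -0.05, -28 mm / 600 = -0.0467, 26 degrees / 180 = 0.1444.

>>> steer_hand(moves=[{"drx": 0.0222, "tz": -0.005, "aperture": 5}, {"drx": 0.0444, "tz": -0.0133, "aperture": 5}, {"drx": 0.0722, "tz": -0.025, "aperture": 5}, {"drx": 0.1, "tz": -0.0367, "aperture": 5}, {"drx": 0.1222, "tz": -0.0467, "aperture": 5}, {"drx": 0.1389, "tz": -0.05, "aperture": 5}, {"drx": 0.1444, "tz": -0.05, "aperture": 5}, {"drx": 0.1444, "tz": -0.05, "aperture": 5}])

```text
time: 11.42
tool_pos: [558.4, 323.3, 211.1]
tcp_rot: [-175.5, 0.0, 119.7]
ft_force: [-0.3, -0.8, -3.3]
finger_gap: 14.7
grip_force: 79.2
```

```bash
python3 -c "
from h import *
delta(624,-8,205,9,-4.5)"
```

```text
t 11.43 rot [ 0.04  1.64 20.66] d [-320.3 -106.5   14.6] gap 14.7
```

Converted, -193 mm / 600 = -0.3217, -165 mm / 600 = -0.275, 14 degrees / 180 = 0.0778.

>>> steer_hand(moves=[{"dry": 0.0006, "drz": 0.0056, "tx": -0.0117, "ty": -0.0033, "aperture": 5}, {"dry": 0.0011, "drz": 0.0111, "tx": -0.0367, "ty": -0.0117, "tz": 0.0017, "aperture": 5}, {"dry": 0.0017, "drz": 0.0222, "tx": -0.075, "ty": -0.025, "tz": 0.0033, "aperture": 5}, {"dry": 0.0028, "drz": 0.0333, "tx": -0.125, "ty": -0.0417, "tz": 0.005, "aperture": 5}, {"dry": 0.0033, "drz": 0.0444, "tx": -0.175, "ty": -0.0583, "tz": 0.0067, "aperture": 5}, {"dry": 0.0044, "drz": 0.0556, "tx": -0.225, "ty": -0.075, "tz": 0.0083, "aperture": 5}, {"dry": 0.005, "drz": 0.0667, "tx": -0.275, "ty": -0.0917, "tz": 0.01, "aperture": 5}, {"dry": 0.0061, "drz": 0.0778, "tx": -0.3217, "ty": -0.1067, "tz": 0.0133, "aperture": 5}])

```text
time: 12.42
tool_pos: [598.0, 120.6, 209.0]
tcp_rot: [-175.6, 0.1, 105.4]
ft_force: [0.8, -0.6, -3.2]
finger_gap: 14.6
grip_force: 79.2
```

```bash
python3 - <<'E'
from h import *
delta(624,-8,205,9,-4.5)
s=r.snapshot("top");a=s["pixels"];hsv=cv2.cvtColor(a,cv2.COLOR_BGR2HSV)
m=cv2.inRange(hsv,(40,80,20),(95,255,255));n,_,st,ce=cv2.connectedComponentsWithStats(m)
print([(st[i,4],np.round(ce[i])) for i in range(1,n) if st[i,4]>10])
cv2.imwrite("pics/t5.png",a)
E
```

```text
t 12.43 rot [0.06 0.56 6.42] d [-130.9   -8.9    4.8] gap 14.6
[]
```

View pics/t5.png

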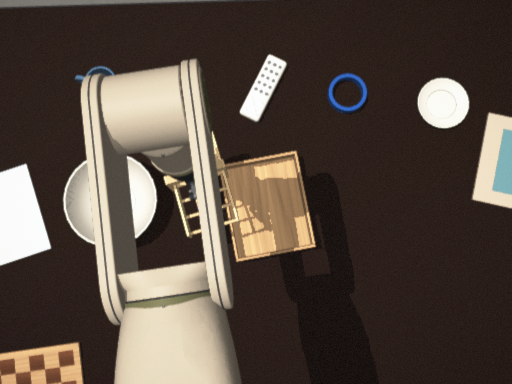

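The arm hides the middle of the bowl (110,200). I'll continue to the box and check the bowl from there before tipping.

Converted, -131 mm / 600 = -0.2183, -130 mm / 600 = -0.2167, 6.4 degrees / 180 = 0.0356.

>>> steer_hand(moves=[{"dry": 0.0006, "drz": 0.0056, "tx": -0.0333, "ty": -0.0017, "aperture": 5}, {"dry": 0.0011, "drz": 0.0111, "tx": -0.075, "ty": -0.005, "tz": 0.0017, "aperture": 5}, {"dry": 0.0017, "drz": 0.0167, "tx": -0.1167, "ty": -0.0083, "tz": 0.0033, "aperture": 5}, {"dry": 0.0022, "drz": 0.025, "tx": -0.1583, "ty": -0.01, "tz": 0.005, "aperture": 5}, {"dry": 0.0028, "drz": 0.0333, "tx": -0.1883, "ty": -0.0133, "tz": 0.0067, "aperture": 5}, {"dry": 0.0028, "drz": 0.0356, "tx": -0.2083, "ty": -0.015, "tz": 0.0083, "aperture": 5}, {"dry": 0.0028, "drz": 0.0356, "tx": -0.2167, "ty": -0.015, "tz": 0.0083, "aperture": 5}, {"dry": 0.0028, "drz": 0.0356, "tx": -0.2183, "ty": -0.015, "tz": 0.0083, "aperture": 5}])

```text
time: 13.48
tool_pos: [624.3, -4.8, 204.4]
tcp_rot: [-175.5, 0.0, 99.3]
ft_force: [0.5, 1.2, -2.3]
finger_gap: 14.9
grip_force: 79.1
```

```bash
python3 - <<'E'
from h import *
delta(624,-8,182,9,0)
for nm in("top","scene"):
    s=r.snapshot(nm);a=s["pixels"];hsv=cv2.cvtColor(a,cv2.COLOR_BGR2HSV)
    m=cv2.inRange(hsv,(40,80,20),(95,255,255));n,_,st,ce=cv2.connectedComponentsWithStats(m)
    print([(st[i,4],np.round(ce[i])) for i in range(1,n) if st[i,4]>10])
    if nm=="top":
        c=blob(a,(55,145,170,255));w=np.array([pt(s,*p[0],65)[:2] for p in c],np.float32);print("bowl",cv2.minEnclosingCircle(w))
        cv2.imwrite("pics/t6.png",a)
    else: cv2.imwrite("pics/s6.png",a)
E
```

```text
t 13.47 rot [-4.48  0.02  0.28] d [-3.1  0.9 22.4] gap 14.9
[(np.int32(30), array([100., 199.])), (np.int32(33), array([104., 210.]))]
bowl ((568.6638793945312, 328.8556213378906), 106.5257568359375)
[(np.int32(117), array([203.,  30.])), (np.int32(781), array([ 98., 157.])), (np.int32(32), array([384., 254.])), (np.int32(39), array([384., 262.]))]
```

Both marbles lie in the bowl, at top pixels (100,199) and (104,210). The bowl has not moved. Now I'll tip the piece.

Converted, 23 mm / 600 = 0.0383, 22 mm / 600 = 0.0367, -47.5 degrees / 180 = -0.2639.

>>> steer_hand(moves=[{"drx": -0.0278, "tx": -0.0017, "tz": 0.0083, "aperture": 5}, {"drx": -0.0611, "tx": -0.0033, "tz": 0.0167, "aperture": 5}, {"drx": -0.0944, "tx": -0.005, "tz": 0.025, "aperture": 5}, {"drx": -0.1333, "tx": -0.005, "tz": 0.0317, "aperture": 5}, {"drx": -0.1722, "tx": -0.005, "tz": 0.0367, "aperture": 5}, {"drx": -0.2111, "tx": -0.005, "tz": 0.0383, "aperture": 5}, {"drx": -0.2444, "tx": -0.005, "tz": 0.0383, "aperture": 5}, {"drx": -0.2639, "tx": -0.005, "tz": 0.0383, "aperture": 5}])

```text
time: 14.58
tool_pos: [621.8, -7.4, 180.5]
tcp_rot: [136.9, 0.0, 99.3]
ft_force: [0.5, 0.0, -2.8]
finger_gap: 14.6
grip_force: 79.3
```

>>> steer_hand(moves=[{"aperture": 5}, {"aperture": 5}, {"aperture": 5}, {"aperture": 5}, {"aperture": 5}, {"aperture": 5}, {"aperture": 5}, {"aperture": 5}])

```text
time: 15.58
tool_pos: [623.0, -8.3, 181.5]
tcp_rot: [137.0, 0.0, 99.3]
ft_force: [-0.7, 0.2, -2.9]
finger_gap: 14.6
grip_force: 79.4
```

>>> steer_hand(moves=[{"aperture": 5}, {"aperture": 5}, {"aperture": 5}, {"aperture": 5}, {"aperture": 5}, {"aperture": 5}, {"aperture": 5}, {"aperture": 5}])

```text
time: 16.58
tool_pos: [623.0, -8.3, 181.5]
tcp_rot: [137.0, 0.0, 99.3]
ft_force: [1.0, 0.9, -2.1]
finger_gap: 14.6
grip_force: 79.4
```

```bash
python3 - <<'E'
from h import *
a=r.snapshot("scene")["pixels"][100:260,120:340];b=r.snapshot("wrist")["pixels"]
cv2.imwrite("pics/t7.png",np.hstack([cv2.resize(a,(469,384)),b[:,90:420]]))
E
```

```text
(no output)
```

View pics/t7.png

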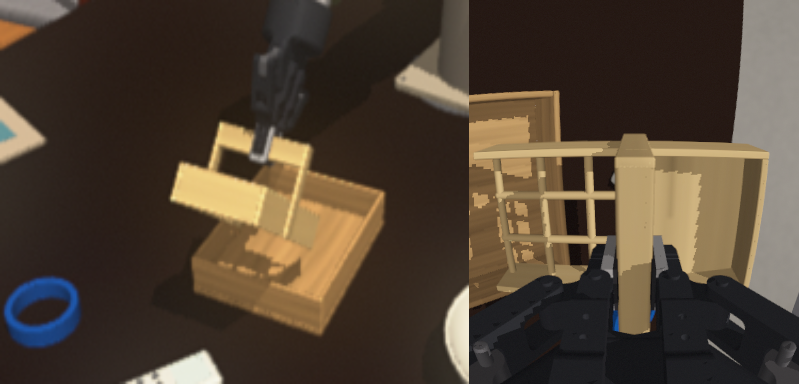

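The sieve is empty, with no piece on its floor at wrist-half (690,220). I'll level it, go back to its original free spot, and confirm the piece is in the box.

Converted, -17 mm / 600 = -0.0283, -15 mm / 600 = -0.025, 43 degrees / 180 = 0.2389.

>>> steer_hand(moves=[{"drx": 0.0278, "ty": -0.0083, "tz": -0.0083, "aperture": 5}, {"drx": 0.0611, "ty": -0.0167, "tz": -0.0167, "aperture": 5}, {"drx": 0.1, "ty": -0.025, "tz": -0.025, "aperture": 5}, {"drx": 0.1389, "ty": -0.0283, "tz": -0.0283, "aperture": 5}, {"drx": 0.1778, "ty": -0.0283, "tz": -0.0283, "aperture": 5}, {"drx": 0.2111, "ty": -0.0283, "tz": -0.0283, "aperture": 5}, {"drx": 0.2389, "ty": -0.0283, "tz": -0.0283, "aperture": 5}, {"drx": 0.2389, "ty": -0.0283, "tz": -0.0283, "aperture": 5}])

```text
time: 17.68
tool_pos: [600.4, -11.8, 181.6]
tcp_rot: [180.0, 0.0, 99.3]
ft_force: [0.5, 0.2, -2.6]
finger_gap: 14.8
grip_force: 79.5
```

```bash
python3 -c "
from h import *
delta(533,-290,190,-16,0)"
```

```text
t 17.68 rot [ 2.000e-02 -0.000e+00  2.529e+01] d [-263.7 -111.5   -8.4] gap 14.8
```

Converted, -264 mm / 600 = -0.44, -255 mm / 600 = -0.425, 25.3 degrees / 180 = 0.1406.

>>> steer_hand(moves=[{"drz": 0.0167, "tx": -0.0333, "ty": -0.0133, "aperture": 5}, {"drz": 0.0333, "tx": -0.0917, "ty": -0.0383, "aperture": 5}, {"drz": 0.0556, "tx": -0.1583, "ty": -0.0667, "aperture": 5}, {"drz": 0.0778, "tx": -0.2333, "ty": -0.0983, "aperture": 5}, {"drz": 0.1, "tx": -0.3083, "ty": -0.13, "aperture": 5}, {"drz": 0.1222, "tx": -0.375, "ty": -0.1583, "aperture": 5}, {"drz": 0.1406, "tx": -0.425, "ty": -0.18, "aperture": 5}, {"drz": 0.1406, "tx": -0.44, "ty": -0.1858, "aperture": 5}])

```text
time: 18.68
tool_pos: [530.0, -293.5, 182.8]
tcp_rot: [179.9, 0.1, 73.7]
ft_force: [-0.2, 1.0, -3.5]
finger_gap: 14.8
grip_force: 79.5
```

>>> steer_hand(moves=[{"aperture": 5}])

```text
time: 18.8
tool_pos: [531.0, -291.4, 182.6]
tcp_rot: [179.9, 0.0, 73.9]
ft_force: [0.2, 0.7, -2.8]
finger_gap: 14.7
grip_force: 79.6
```

```bash
python3 - <<'E'
from h import *
delta(533,-290,68,-16,0)
s=r.snapshot("top");a=s["pixels"];cv2.imwrite("pics/t8.png",a)
hsv=cv2.cvtColor(a,cv2.COLOR_BGR2HSV)
m=cv2.inRange(hsv,(3,120,60),(14,255,255));n,_,st,ce=cv2.connectedComponentsWithStats(m)
print([(st[i,4],np.round(ce[i]),pt(s,*ce[i],13)) for i in range(1,n) if st[i,4]>40])
E
```

```text
t 18.8 rot [ 0.09  0.01 -0.14] d [  1.9   1.4 114.6] gap 14.7
[(np.int32(296), array([275., 226.]), array([500.29750516, -39.88084885,  13.        ])), (np.int32(1185), array([ 39., 368.]), array([192.15587748, 505.26430567,  13.        ]))]
```

View pics/t8.png

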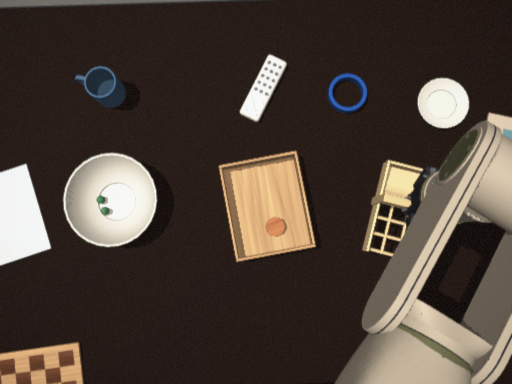

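The piece lies flat in the box at (275,226), both marbles are in the bowl at (102,205), and the sieve is empty. Next I'll lower it.

Converted, 111 mm / 600 = 0.185, 110 mm / 600 = 0.1833.

>>> steer_hand(moves=[{"tz": 0.02, "aperture": 5}, {"tz": 0.0533, "aperture": 5}, {"tz": 0.0917, "aperture": 5}, {"tz": 0.13, "aperture": 5}, {"tz": 0.16, "aperture": 5}, {"tz": 0.1767, "aperture": 5}, {"tz": 0.1833, "aperture": 5}, {"tz": 0.185, "aperture": 5}])

```text
time: 19.85
tool_pos: [532.2, -290.9, 71.8]
tcp_rot: [179.9, 0.0, 74.0]
ft_force: [0.9, 0.8, -2.5]
finger_gap: 14.7
grip_force: 79.5
```

>>> steer_hand(moves=[{"tz": 0.0008, "aperture": 5}, {"tz": 0.0025, "aperture": 5}, {"tz": 0.0042, "aperture": 5}, {"tz": 0.005, "aperture": 5}, {"tz": 0.005, "aperture": 5}])

```text
time: 20.48
tool_pos: [531.7, -290.7, 68.4]
tcp_rot: [180.0, 0.0, 74.0]
ft_force: [0.4, 0.6, -3.9]
finger_gap: 14.9
grip_force: 79.5
```

Converted, 0.8 mm / 600 = 0.0013, 0.4 mm / 600 = 0.0007.

>>> steer_hand(moves=[{"tz": 0.0007, "aperture": 5}, {"tz": 0.0013, "aperture": 5}, {"tz": 0.0013, "aperture": 5}])

```text
time: 20.85
tool_pos: [531.8, -290.7, 67.9]
tcp_rot: [180.0, 0.0, 74.0]
ft_force: [-1.3, 1.5, 1.3]
finger_gap: 14.4
grip_force: 80.2
```

Contact: the vertical force went from -3.9 to +1.3 N. I'll release and withdraw straight up.

>>> steer_hand(moves=[{"aperture": 30}, {"aperture": 60}, {"aperture": 85}, {"aperture": 85}, {"aperture": 85}, {"aperture": 85}, {"aperture": 85}])

```text
time: 21.72
tool_pos: [531.8, -290.7, 67.6]
tcp_rot: [180.0, 0.0, 74.0]
ft_force: [0.5, 0.4, -1.2]
finger_gap: 85.3
grip_force: 0.0
```

>>> steer_hand(moves=[{"tz": -0.0167, "aperture": 85}, {"tz": -0.05, "aperture": 85}, {"tz": -0.0917, "aperture": 85}, {"tz": -0.1417, "aperture": 85}, {"tz": -0.1833, "aperture": 85}, {"tz": -0.2167, "aperture": 85}, {"tz": -0.2333, "aperture": 85}, {"tz": -0.2333, "aperture": 85}])

```text
time: 22.72
tool_pos: [532.0, -290.8, 208.4]
tcp_rot: [179.9, 0.0, 74.0]
ft_force: [0.4, 0.6, 0.0]
finger_gap: 85.2
grip_force: 0.0
```

```bash
python3 - <<'E'
from h import *
a=r.snapshot("scene")["pixels"][100:260,100:320];b=r.snapshot("wrist")["pixels"]
cv2.imwrite("pics/t9.png",np.hstack([cv2.resize(a,(400,291)),cv2.resize(b,(388,291))]))
E
```

```text
(no output)
```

View pics/t9.png

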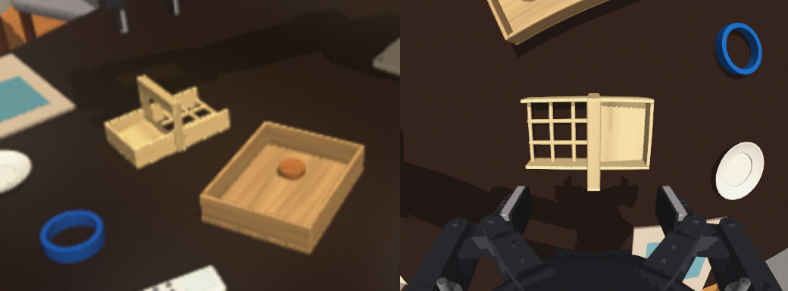

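The empty sieve stands upright on the table at (165,125), the piece lies in the box at (291,168), and the gripper is clear.

```bash
python3 -c "
from bench import r
print(r.hand_in())"
```

```text
the job is handed in; nothing more can be done
None
```

Job handed in at about 23 s on the robot's clock: both marbles are in the bowl, the draughts piece is in the box, and the empty sieve stands upright on the table with the gripper clear of everything.

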